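# Release the stuck paint drawer of a table easel

## Task

The side drawer of the wooden table easel is held by a spring latch hidden under one of the three brass-rimmed holes in its sloping top. Take the red-handled release pin from its stand, feel through the holes with its thin rod until you find the latch and press it gently, no harder than needed, so that the drawer springs out. Then stand the pin back in its stand, pull the drawer out to its stop by its black knob, and let go, leaving the paint bottle and the paint pot where they stand.

Things in the scene. Friction and masses are not known exactly. Their poses are not given: they have to be found in the camera images.
- easel: fixed wedge-shaped box of light wood, 200 (x) by 260 mm (y). Origin: centre of its underside, on the table; z up. Its 12 mm top board slopes up at 25 degrees towards own +x: 75 mm high at the front (-x), 168 mm at the back, 6 mm overhang, 12 mm canvas ledge on the front edge. The holes go square through the board: out of a hole is own direction (-0.423, 0, 0.906)
- hole_left (a point): centre of the hole mouth, in the board's upper face, nearest own +y; axes as the easel's. All holes: 11 mm bore, chamfered to 17 mm at the mouth, brass rim 21 mm across, 36 mm apart along own y, 122 mm above the table. 18 to 26 mm in along the hole (differs from run to run) the rod meets a rigid floor or the latch plate; looks do not tell which
- hole_mid (a point): middle hole, likewise. The latch plate lies under at least one hole, sometimes under two neighbours. It starts to give at 2.4 N, grows by 0.85 N per mm, trips about 6.5 mm in (8 N), stops hard at 9 mm and springs back when let go; a rigid floor does not give. 10 to 12 N is ample; pressing the pin on the easel or anything in it with over 40 N fails
- hole_right (a point): the hole nearest own -y, likewise
- drawer (a joint): how far the drawer in the easel's own -y side is out (m): 0 shut and latched, 0.10 at its stop. When the latch trips, a spring pushes it out about 0.03; from there it slides freely (1.2 N friction) and stays where it is left
- drawer_knob (a point): centre of the drawer's black knob, moves with the drawer; axes as the easel's, the drawer opens along own -y. Knob 22 (x) by 28 (y) by 34 mm high, centre 38 mm above the table and 34 mm out from the drawer front, on a 12 mm neck; free room on both sides along own x
- pin: release pin, about 60 g: steel rod 5 mm thick, 80 mm long, round tip; above it a brass collar 30 mm across, 6 mm thick; above that a red handle 20 mm square, 62 mm long. Origin on the axis at the collar's underside; z along the axis from tip to handle, x and y square to the handle's flats; handle from z = 6 to 68 mm
- pin_tip (a point): the tip of the pin's rod, 80 mm below the pin's origin along its axis; axes as the pin's
- stand: pin stand, fixed aluminium block 56 by 56 mm, 90 mm high, with an upright hole in its middle, 16 mm wide (22 at its mouth), 86 mm deep. The pin stands in it, collar resting on the block's top, so its origin is 90 mm above the table. Origin: centre of its underside. It may have traded places with the bottle or the pot
- paint_bottle: bystander: amber paint bottle with black cap, 48 mm across, 86 mm high, loose; origin at the centre of its underside
- paint_pot: bystander: blue paint pot with white lid, 56 mm across, 60 mm high, loose; origin at the centre of its underside
Not all that is in view belongs to the job. There is more than one size of the pin; the job needs the smallest.

How it is judged:
On the way:
1. the drawer has sprung out by more than 15 mm while the pin's tip is inside one of the holes (value of joint drawer above 0.015 m and (distance between pin_tip and hole_left below 0.045 m or distance between pin_tip and hole_mid below 0.045 m or distance between pin_tip and hole_right below 0.045 m)), for 0.05 s.
At the end, for the whole second after the job is handed in: the drawer is out by more than 90 of its 100 mm; the pin stands at rest and upright (within 6 degrees) in its stand, its collar down on the block's top (within 4 mm) and its axis within 12 mm of the block's (value of joint drawer above 0.09 m and horizontal distance between pin and stand below 0.012 m and height (world z) of pin between 0.086 and 0.094 m and angle between pin's own z axis and vertical below 0.1 rad and linear speed of pin below 0.02 m/s); the robot touches nothing.
It fails at once if the pin is pressed against the easel, its floor or its latch with more than 40 N (contact force between pin and easel above 40 N).
It fails at once if the paint bottle is shifted by more than 30 mm or knocked over (distance of paint_bottle from where it was at the start of the episode above 0.03 m or angle between paint_bottle's own z axis and vertical above 0.5 rad).
It fails at once if the paint pot is shifted by more than 30 mm or knocked over (distance of paint_pot from where it was at the start of the episode above 0.03 m or angle between paint_pot's own z axis and vertical above 0.5 rad).
It also fails if it takes over 72 s, if anything falls off the work surface, if the arm or the gripper's body presses on something with over 40 N, if the wrist force passes 120 N, or if a joint passes its speed limit or range.

## Robot

A 6-joint arm with a two-finger parallel gripper is mounted at the origin on the work surface. World frame = base frame: x ahead of the robot, y to its left, z up, the work surface at z = 0. Lengths are in m, angles in rad, forces in N, time in s.
With the tool pointing down it reaches from about 0.225 to 0.875 m from the base axis. Payload 3.4 kg.
Tool frame: the origin (TCP) lies midway between the tips of the shut fingers; the grasp point (between the pads) lies 19 mm behind it (hold_point_z is the distance from the TCP to the grasp point, in m); z points along the fingers, y is the line along which they close (so a half turn about z gives the same grasp; the last joint's range is limited). The gripper opens to 85 mm and grips with 20 to 120 N. Pads are 22 mm wide; open, the fingers measure 114 mm over their backs; the gripper's body (76 mm by 85 mm) begins 54 mm behind the grasp point. The pads swing forward as they close: fully open they stand 13 mm farther back than shut.
Start: joints at [-1.289, 0.276, 1.505, -0, 1.361, -0.121], TCP at [0.225, -0.529, 0.231] pointing down, gripper open.
Joint ranges: [-2.89, 2.89], [-0.75, 2.08], [0.22, 2.7], [-1.18, 4.32], [0.11, 2.71], [-2.7, 2.7]. Speed limits (rad/s): [2.57, 2.57, 3.14, 3.14, 3.14, 3.14].

## Interface

Orientations are given as a unit quaternion [x, y, z, w].
In Python, from rig import read_state, read_camera, camera_model, sign_off, search_frame, trace, hold_point_z gives the robot as it stands. The module is installed in compiled form; this text tells all that it offers.
- The arm moves only by the tool jog_arm, never from a script. Its argument "moves" is a list of rows, each a list of 7 numbers: the shift along the tool's x, y, z in units of 80 mm (1.0 is 80 mm), then the turn, a rotation vector about the tool's x, y, z in units of 180 degrees (1.0 is 180 degrees), then the opening, from -1 (shut) to 1 (fully open). A call has exactly 8 rows; each row is the pose to reach, as a shift and turn from the pose commanded when the call began, along the tool's axes at that moment, turning the shorter way round; what a row does not reach only later rows make up. A row lasts 1/10 s, in which the tool goes at most 50 mm and 8.59 degrees, less where a joint would pass 70% of its speed; a pose out of reach is approached as far as the arm can. A call with a number of a shift or a turn outside -1 to 1 is refused whole. A call with a gripper value outside its range is refused whole. The fingers move at their own pace and stop on an object; "squeeze" is the grip in N (left out, the last holds). Time passes only in rows, so rows that repeat a pose let the fingers close, or fill a call up. It gives the time, the measured TCP pose, the force, the opening and the grip force at its end, in the units of the state.
- read_state(): the state, without advancing time (a new reading comes with each control period).
- read_camera(name): name is "scene" or "top" or "wrist"; returns the picture (384x512x3 uint8, red, green, blue); there is no depth.
- camera_model(name): a dict with "fovy" (degrees; the focal length in pixels is half the picture's height over the tangent of half this angle, whatever the lens; pixels are square), "cx", "cy" (the principal point, pixels), "k1" (the pictures are not rectified: a ray, as slopes to the right and down, at radius r is drawn at 1 + k1 r^2 times it, then the intrinsics apply), "xyz" and "rotation" of the camera in the world. Camera axes: x right, y down, z forward; pixel columns grow to the right and rows downward; lengths in m; the calibration is good to about 2 mm. A picture is of the moment at which its call begins: read the wrist's pose just before it. camera_model takes no time and is no camera call; for the wrist camera it gives the pose at the moment of the call.
- sign_off(): hands the job in; it is judged then, once.
Trained networks look in the newest picture that a camera, given by its name, has taken for a name from the list of things; names that differ only in an ending like _2 or _b are one class to them, and where a whole thing is asked for, a point or a joint stands for the part that bears it (a point fixed in the world has none). Each returns a list of dicts, best first, with "score" (0 to 1); they miss things now and then, are a little off and sometimes report something else, mostly with a low value. They report only what shows in the picture. A call takes as long as a camera call. They do not tell look-alikes from the thing itself.
- search_frame(camera, name): "box" ([left, top, width, height] in pixels, round what is visible of it).
- trace(camera, name): "pixels" (384x512 bool, what is visible of it) and "box" ([left, top, width, height] in pixels, round what is visible of it).
The state is a dict: "clock": time; "joint_positions": joint angles; "dq": joint speeds; "joint_efforts": joint torques, N m; "eef_pos": TCP position; "ee_rot": TCP orientation; "ft_force": force on the tool from outside, world axes, zero at the start; "wrist_torque": the same for the moment, N m; "grip_width": finger opening in m; "grasp_force": force on a finger pad.
Only numpy, scipy, OpenCV 4.12 (cv2) and the standard library are available. Lean on these libraries where they do the work, as an engineer would, in place of code of your own. Each camera call takes 0.05 s, during which the arm holds its last target. There are 200 camera calls.

## Working session

There is one attempt and no reset: what is moved stays moved. The work goes in short steps, Python scripts to look and compute and a tool call to move; the robot and the scene stay as the last step left them, time stands still between calls to the robot, and variables do not carry over. Pictures are saved under pics/ and viewed, at most 11 in all, crops included, and the job is handed in when it is done.

Besides the shell and the picture viewer there is one more tool, called after "Emit:" as name(argument=value, ...) on one line, values as JSON. jog_arm: Moves the arm, as the interface text tells. Its arguments: {"type":"object","properties":{"moves":{"type":"array","items":{"type":"array","items":{"type":"number","minimum":-1,"maximum":1}}},"squeeze":{"type":"number"}},"required":["moves"]}

```bash
mkdir -p pics; cat > h.py <<'E'
import numpy as np, cv2
from rig import *
from scipy.spatial.transform import Rotation as R
def rot(m):
    r=np.array(m['rotation'],float)
    return r if r.shape==(3,3) else R.from_quat(r).as_matrix()
def foc(m): return 192/np.tan(np.radians(m['fovy'])/2)
def ray(m,u,v):
    f=foc(m); d=np.array([(u-m['cx'])/f,(v-m['cy'])/f]); p=d.copy()
    for _ in range(20): p=d/(1+m['k1']*(p@p))
    return rot(m)@np.array([p[0],p[1],1])
def at_z(m,u,v,z):
    r=ray(m,u,v); c=np.array(m['xyz']); return c+r*(z-c[2])/r[2]
def proj(m,P):
    q=rot(m).T@(np.array(P)-m['xyz']); p=q[:2]/q[2]; p=p*(1+m['k1']*(p@p))
    return foc(m)*p+[m['cx'],m['cy']]
def tool(P):
    s=read_state(); return R.from_quat(s['ee_rot']).inv().apply(np.array(P)-s['eef_pos'])
def save(n,im): cv2.imwrite('pics/'+n+'.png',im[:,:,::-1])
E
python3 - <<'E'
from h import *
ims=[]
for c in ['scene','top']:
    im=read_camera(c); ims.append(im); m=camera_model(c); print(c,m)
    for n in ['easel','pin','stand','paint_bottle','paint_pot','drawer_knob','hole_mid']:
        try: print(n,[(round(d['score'],2),np.round(d['box']).tolist()) for d in search_frame(c,n)][:5])
        except Exception as e: print(n,e)
save('scene',ims[0]); save('top',ims[1])
s=read_state(); print(s,hold_point_z)
E
```

```text
scene {'fovy': 56.46101159563324, 'cx': 255.72829990916134, 'cy': 183.19498798626546, 'k1': -0.09740990447545693, 'xyz': array([ 0.95519797, -0.34260626,  0.56378029]), 'rotation': array([ 0.804804  ,  0.37740398, -0.18756286, -0.41794368])}
easel [(0.82, [199.0, 184.0, 188.0, 138.0])]
pin [(0.89, [265.0, 138.0, 18.0, 30.0]), (0.72, [255.0, 100.0, 18.0, 60.0]), (0.55, [226.0, 118.0, 20.0, 69.0])]
stand [(0.8, [257.0, 161.0, 33.0, 37.0]), (0.64, [220.0, 193.0, 24.0, 23.0])]
paint_bottle [(0.7, [319.0, 149.0, 20.0, 39.0])]
paint_pot [(0.85, [220.0, 195.0, 22.0, 21.0])]
drawer_knob [(0.91, [196.0, 238.0, 48.0, 57.0])]
hole_mid [(0.79, [196.0, 182.0, 192.0, 138.0])]
top {'fovy': 46.095126692301086, 'cx': 254.3000897329423, 'cy': 194.79260880273296, 'k1': -0.10836014789590066, 'xyz': array([0.34239161, 0.08484279, 0.95965956]), 'rotation': array([ 0.70747142, -0.70155576,  0.05374614, -0.0664459 ])}
easel [(0.71, [210.0, 62.0, 158.0, 143.0])]
pin [(0.92, [232.0, 260.0, 24.0, 20.0]), (0.78, [168.0, 267.0, 30.0, 22.0]), (0.6, [208.0, 221.0, 18.0, 15.0])]
stand [(0.67, [203.0, 215.0, 35.0, 3
[... 250 characters left out ...]
 'joint_positions': array([-1.28898595e+00,  2.75847732e-01,  1.50485963e+00,  6.26698607e-07,
        1.36068888e+00, -1.21018773e-01]), 'dq': array([ 0.00127472, -0.00113791,  0.00037113,  0.00059259,  0.0004473 ,
       -0.00088582]), 'joint_efforts': array([ 4.65819521e-04, -4.16590011e+01, -2.46087903e+01, -3.03895913e-04,
        8.92296634e-05, -8.66626834e-06]), 'eef_pos': array([ 0.225413  , -0.52903147,  0.23137397]), 'ee_rot': array([9.79784573e-01, 2.00055443e-01, 8.19247594e-06, 9.78660891e-05]), 'ft_force': array([ 0.99881205, -0.6502713 , -0.37502635]), 'wrist_torque': array([-0.03243903, -0.00898712,  0.06605549]), 'grasp_force': 0.0, 'grip_width': 0.08548280298704207} 0.0187
```

View pics/scene.png

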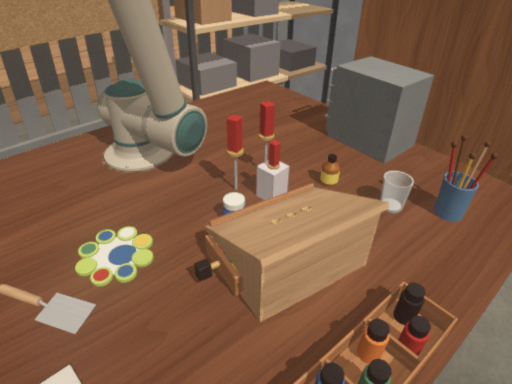

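View pics/top.png

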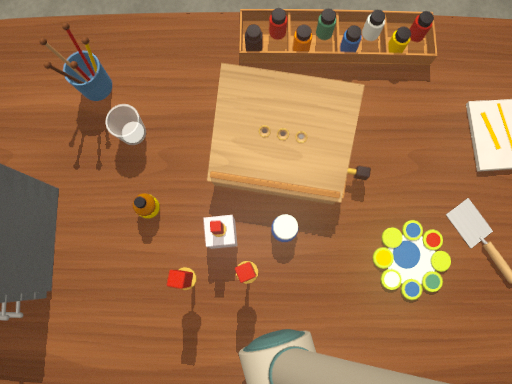

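The small pin sits in the white stand (top view ≈ (219,230)). Two larger look-alikes stand at about (185,279) and (246,272). The three holes are at about (265,132), (283,134) and (301,137) in the top view, and the knob is at (361,172).

```bash
python3 - <<'E'
from h import *
im=cv2.imread('pics/top.png'); m=camera_model('top'); ms=camera_model('scene')
A=im[115:155,245:325]; B=im[205:290,165:265]; s=cv2.imread('pics/scene.png')[95:220,215:300]
A=cv2.resize(A,(560,280),interpolation=cv2.INTER_CUBIC);B=cv2.resize(B,(400,340),interpolation=cv2.INTER_CUBIC)
s=cv2.resize(s,(380,560),interpolation=cv2.INTER_CUBIC)
o=np.zeros((620,960,3),np.uint8);o[:280,:560]=A;o[280:,:400]=B;o[:560,570:950]=s
cv2.imwrite('pics/crop.png',cv2.resize(o,(800,517)))
for p in [(265,132),(283,134.5),(301,137)]: print('hole',at_z(m,*p,.122).round(4))
print('knob',at_z(m,362,172.5,.05).round(4))
print('stand',at_z(m,220,231.5,.09).round(4))
def tri(a,b):
    r1,r2=ray(m,*a),ray(ms,*b);c1,c2=np.array(m['xyz']),np.array(ms['xyz'])
    t=np.linalg.lstsq(np.c_[r1,-r2],c2-c1,rcond=None)[0];return ((c1+r1*t[0])+(c2+r2*t[1]))/2, np.linalg.norm(c1+r1*t[0]-c2-r2*t[1])
print('pinbig handletop',tri((180,279),(235,118)),tri((245,273),(235,118)))
print(tri((245,273),(267,104)),tri((180,279),(267,104)))
print('small',tri((217,228),(274,143)))
print('bottle',at_z(m,147,207,0.02),'pot',at_z(m,286,229,.06))
E
```

```text
hole [0.6096 0.0812 0.122 ]
hole [0.6048 0.0464 0.122 ]
hole [0.6    0.0117 0.122 ]
knob [ 0.547  -0.1203  0.05  ]
stand [0.4193 0.1669 0.09  ]
pinbig handletop (array([0.30766347, 0.19230957, 0.17735471]), np.float64(0.07888055863473098)) (array([0.3420141 , 0.11498893, 0.2051525 ]), np.float64(0.004488562460566782))
(array([0.36700359, 0.14122864, 0.24144387]), np.float64(0.0787979997659081)) (array([0.33135049, 0.22297311, 0.2078219 ]), np.float64(0.006188969842276098))
small (array([0.42134219, 0.16815218, 0.15444337]), np.float64(0.004659969299591807))
bottle [0.47591372 0.33040452 0.02      ] pot [0.42806996 0.03783411 0.06      ]
```

View pics/crop.png

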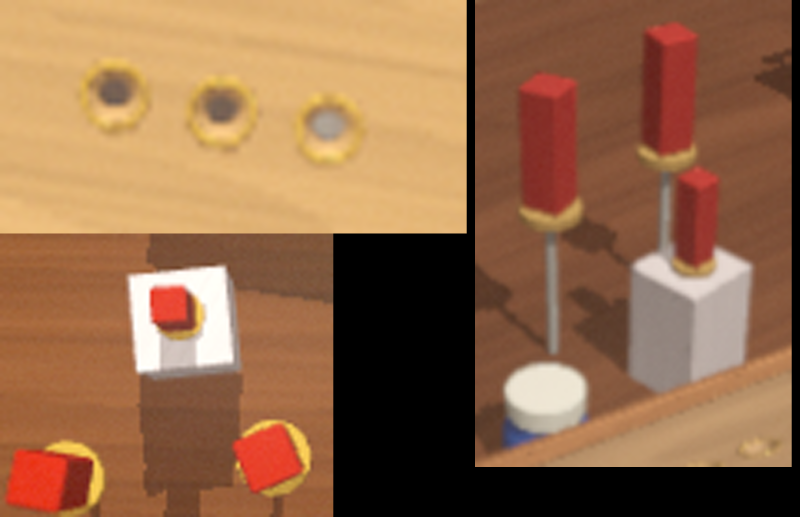

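Stand at (0.419, 0.167), easel yaw about −8°. Large pins (tops ≈ 0.206 m) stand about 9 cm behind the stand. I'll go high above the stand and look from there.

Emit:
jog_arm(moves=[[0.4,-0.5,-0.5,0,0,0,1],[0.8,-1,-1,0,0,0,1],[0.8,-1,-1,0,0,0,1],[0.8,-1,-1,0,0,0,1],[0.8,-1,-1,0,0,0,1],[0.8,-1,-1,0,0,0,1],[0.8,-1,-1,0,0,0,1],[0.8,-1,-1,0,0,0,1]])

```text
clock: 1.6
eef_pos: [0.2525, -0.4308, 0.3102]
ee_rot: [0.98, 0.2, -0.0, -0.001]
ft_force: [-0.5, 0.9, -0.7]
grip_width: 0.0855
grasp_force: 0.0
```

Emit:
jog_arm(moves=[[0.4,-0.5,0,0,0,0,1],[0.8,-1,0,0,0,0,1],[0.8,-1,0,0,0,0,1],[0.8,-1,0,0,0,0,1],[0.8,-1,0,0,0,0,1],[0.8,-1,0,0,0,0,1],[0.8,-1,0,0,0,0,1],[0.8,-1,0,0,0,0,1]])

```text
clock: 2.4
eef_pos: [0.2802, -0.3324, 0.3111]
ee_rot: [0.98, 0.199, -0.0, -0.0]
ft_force: [-0.7, -0.4, 0.3]
grip_width: 0.0855
grasp_force: 0.0
```

Emit:
jog_arm(moves=[[0.4,-0.5,0,0,0,0,1],[0.8,-1,0,0,0,0,1],[0.8,-1,0,0,0,0,1],[0.8,-1,0,0,0,0,1],[0.8,-1,0,0,0,0,1],[0.8,-1,0,0,0,0,1],[0.8,-1,0,0,0,0,1],[0.8,-1,0,0,0,0,1]])

```text
clock: 3.2
eef_pos: [0.3078, -0.2338, 0.3111]
ee_rot: [0.98, 0.199, -0.0, -0.0]
ft_force: [0.6, 0.7, 0.4]
grip_width: 0.0856
grasp_force: 0.0
```

Emit:
jog_arm(moves=[[0.4,-0.5,0,0,0,0,1],[0.8,-1,0,0,0,0,1],[0.8,-1,0,0,0,0,1],[0.8,-1,0,0,0,0,1],[0.8,-1,0,0,0,0,1],[0.8,-1,0,0,0,0,1],[0.8,-1,0,0,0,0,1],[0.8,-1,0,0,0,0,1]])

```text
clock: 4.0
eef_pos: [0.3353, -0.1351, 0.3112]
ee_rot: [0.98, 0.199, -0.0, 0.0]
ft_force: [0.6, 0.6, -0.0]
grip_width: 0.0857
grasp_force: 0.0
```

Emit:
jog_arm(moves=[[0.4,-0.5,0,0,0,0,1],[0.8,-1,0,0,0,0,1],[0.8,-1,0,0,0,0,1],[0.8,-1,0,0,0,0,1],[0.8,-1,0,0,0,0,1],[0.8,-1,0,0,0,0,1],[0.8,-1,0,0,0,0,1],[0.8,-1,0,0,0,0,1]])

```text
clock: 4.8
eef_pos: [0.3629, -0.0365, 0.3113]
ee_rot: [0.98, 0.199, -0.0, 0.0]
ft_force: [-0.9, -0.2, 0.7]
grip_width: 0.0856
grasp_force: 0.0
```

Emit:
jog_arm(moves=[[0.4,-0.5,0,0,0,-0.05,1],[0.8,-1,0,0,0,-0.1,1],[0.8,-1,0,0,0,-0.14,1],[0.8,-1,0,0,0,-0.17,1],[0.8,-1,0,0,0,0.17,1],[0.8,-1,0,0,0,0.17,1],[0.8,-1,0,0,0,0.17,1],[0.8,-1,0,0,0,0.17,1]])

```text
clock: 5.6
eef_pos: [0.3906, 0.0626, 0.3113]
ee_rot: [0.986, 0.164, -0.0, 0.0]
ft_force: [0.6, -0.4, 0.3]
grip_width: 0.0857
grasp_force: 0.0
```

Emit:
jog_arm(moves=[[0.4,-0.5,0,0,0,0.04,1],[0.76,-1,0,0,0,0.08,1],[0.76,-1,0,0,0,0.12,1],[0.76,-1,0,0,0,0.148,1],[0.76,-1,0,0,0,0.148,1],[0.76,-1,0,0,0,0.148,1],[0.76,-1,0,0,0,0.148,1],[0.76,-1,0,0,0,0.148,1]])

```text
clock: 6.4
eef_pos: [0.4214, 0.1582, 0.3114]
ee_rot: [0.998, -0.064, 0.0, 0.0]
ft_force: [0.1, -0.1, -0.5]
grip_width: 0.0854
grasp_force: 0.0
```

```bash
python3 - <<'E'
from h import *
m=camera_model('wrist'); im=read_camera('wrist'); save('w1',im); print(m, read_state()['eef_pos'])
print('expected stand top, handle top, holes px',[proj(m,p).round(1) for p in [(.4193,.1669,.09),(.42,.167,.158),(.6096,.0812,.122),(.6048,.0464,.122),(.6,.0117,.122)]])
for n in ['pin','stand']: print(n,[(round(d['score'],2),np.round(d['box']).tolist()) for d in search_frame('wrist',n)][:4])
E
```

```text
{'fovy': 60.614309520098665, 'cx': 253.24158581077953, 'cy': 193.26468014118583, 'k1': 0.012356044992658254, 'xyz': array([0.49346912, 0.14805256, 0.45312997]), 'rotation': array([-0.65340696,  0.74279206,  0.10918498, -0.09694298])} [0.42142716 0.15830188 0.31137793]
expected stand top, handle top, holes px [array([244.6, 164.7]), array([242.6, 179. ]), array([313.3, -58.6]), array([354.7, -58.3]), array([396. , -58.1])]
pin [(0.81, [172.0, 219.0, 49.0, 101.0]), (0.65, [226.0, 152.0, 32.0, 32.0]), (0.58, [282.0, 199.0, 54.0, 94.0]), (0.21, [199.0, 0.0, 309.0, 80.0])]
stand []
```

View pics/w1.png

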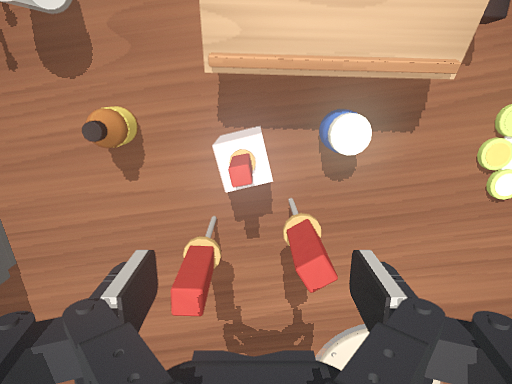

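The easel's front edge is level in the image, so tool yaw already matches it. The small pin's handle is at about (242,170), with the big ones behind it. I'll fit the handle box to the red silhouettes.

```bash
cat >> h.py <<'E'
def redmask(im,box):
    l,t,w,h=box; k=np.zeros(im.shape[:2],np.uint8); i=im.astype(int)
    r=((i[:,:,0]>90)&(i[:,:,1]<0.38*i[:,:,0])&(i[:,:,2]<0.38*i[:,:,0])); k[t:t+h,l:l+w]=r[t:t+h,l:l+w]; return k
def boxmask(m,P,Rm,h=10,z0=6,z1=68):
    c=[proj(m,np.array(P)+Rm@(np.array([a*h,b*h,z])*1e-3)) for a in(-1,1) for b in(-1,1) for z in(z0,z1)]
    k=np.zeros((384,512),np.uint8); q=cv2.convexHull((np.array(c)*16).round().astype(np.int32)); cv2.fillConvexPoly(k,q,1,shift=4); return k
E
python3 - <<'E'
from h import *
from scipy.optimize import differential_evolution as de
w=cv2.imread('pics/w1.png')[:,:,::-1]; t=cv2.imread('pics/top.png')[:,:,::-1]
mw,mt=camera_model('wrist'),camera_model('top')
S={'w':[(mw,redmask(w,(222,148,42,42)))],'t':[(mt,redmask(t,(205,215,24,24)))]}; S['both']=S['w']+S['t']
for k,v in S.items():
    def c(p): return sum(1-(b&r).sum()/(b|r).sum() for m,r in v for b in [boxmask(m,(p[0],p[1],.09),R.from_euler('z',p[2],degrees=True).as_matrix())])
    o=de(c,[(.40,.44),(.15,.19),(-45,45)],seed=1,maxiter=40); print(k,o.x.round(4),o.fun, [r.sum() for m,r in v])
print(at_z(mw,243,161,.09))
E
```

```text
w [ 0.4235  0.18   32.2482] 1.0 [np.uint64(0)]
t [ 0.4241  0.1707 43.1377] 0.47593582887700536 [np.uint64(100)]
both [ 0.4242  0.171  34.4258] 1.4923076923076923 [np.uint64(0), np.uint64(100)]
[0.42366351 0.16831346 0.09      ]
```

```bash
sed -i 's/0.38/0.45/g' h.py
python3 - <<'E'
from h import *
from scipy.optimize import differential_evolution as de
w=cv2.imread('pics/w1.png')[:,:,::-1]; t=cv2.imread('pics/top.png')[:,:,::-1]
print(w[178,242],w[165,240],t[226,217])
mw,mt=camera_model('wrist'),camera_model('top')
S={'w':[(mw,redmask(w,(222,148,42,42)))],'t':[(mt,redmask(t,(205,215,24,24)))]}; S['both']=S['w']+S['t']
for k,v in S.items():
    def c(p): return sum(1-(b&r).sum()/(b|r).sum() for m,r in v for b in [boxmask(m,(p[0],p[1],.09),R.from_euler('z',p[2],degrees=True).as_matrix())])
    o=de(c,[(.40,.44),(.15,.19),(-45,45)],seed=1,maxiter=40); print(k,o.x.round(4),o.fun, [r.sum() for m,r in v])
E
```

```text
[241 124 116] [221 119 112] [234  71  48]
w [  0.4266   0.179  -23.0842] 0.9865591397849462 [np.uint64(10)]
t [ 0.4276  0.1728 35.4452] 0.4196891191709845 [np.uint64(114)]
both [ 0.4257  0.1704 34.3649] 1.417104440275172 [np.uint64(10), np.uint64(114)]
```

```bash
python3 - <<'E'
s=open('h.py').read().split('\n')
for i,l in enumerate(s):
    if l.strip().startswith('r=((i['): s[i]="    r=(i[:,:,0]-i[:,:,1]>75)&(i[:,:,0]-i[:,:,2]>75)&(abs(i[:,:,1]-i[:,:,2])<35)"
open('h.py','w').write('\n'.join(s))
from h import *
from scipy.optimize import differential_evolution as de
w=cv2.imread('pics/w1.png')[:,:,::-1]; t=cv2.imread('pics/top.png')[:,:,::-1]
mw,mt=camera_model('wrist'),camera_model('top')
S={'w':[(mw,redmask(w,(222,148,42,42)))],'t':[(mt,redmask(t,(205,215,24,24)))]}; S['both']=S['w']+S['t']
for k,v in S.items():
    def c(p): return sum(1-(b&r).sum()/(b|r).sum() for m,r in v for b in [boxmask(m,(p[0],p[1],.09),R.from_euler('z',p[2],degrees=True).as_matrix())])
    o=de(c,[(.40,.44),(.15,.19),(-45,45)],seed=1,maxiter=40); print(k,o.x.round(4),o.fun, [(r.sum(),cv2.boundingRect(r)) for m,r in v])
E
```

```text
Traceback (most recent call last):
TypeError: unsupported operand type(s) for &: 'int' and 'NoneType'

The above exception was the direct cause of the following exception:

Traceback (most recent call last):
RuntimeError: The map-like callable must be of the form f(func, iterable), returning a sequence of numbers the same length as 'iterable'
```

```bash
python3 - <<'E'
s=open('h.py').read().split('\n')
for i,l in enumerate(s):
    if l.strip().startswith('r=(i[:'): s[i]=l+"; k[t:t+h,l:l+w]=r[t:t+h,l:l+w]; return k"
open('h.py','w').write('\n'.join(s))
E
cat > fit.py <<'E'
from h import *
from scipy.optimize import differential_evolution as de
w=cv2.imread('pics/w1.png')[:,:,::-1]; t=cv2.imread('pics/top.png')[:,:,::-1]
mw,mt=camera_model('wrist'),camera_model('top')
S={'w':[(mw,redmask(w,(222,148,42,42)))],'t':[(mt,redmask(t,(205,215,24,24)))]}; S['both']=S['w']+S['t']
for k,v in S.items():
    def c(p): return sum(1-(b&r).sum()/(b|r).sum() for m,r in v for b in [boxmask(m,(p[0],p[1],.09),R.from_euler('z',p[2],degrees=True).as_matrix())])
    o=de(c,[(.40,.44),(.15,.19),(-45,45)],seed=1,maxiter=40); print(k,o.x.round(4),o.fun, [(r.sum(),cv2.boundingRect(r)) for m,r in v])
E
python3 fit.py
```

```text
w [ 0.4232  0.1689 -7.6418] 0.16504854368932043 [(np.uint64(603), (228, 154, 24, 33))]
t [  0.4238   0.1705 -41.4903] 0.3796791443850267 [(np.uint64(120), (210, 221, 13, 11))]
both [ 0.4231  0.1689 -7.4176] 0.6001672503005279 [(np.uint64(603), (228, 154, 24, 33)), (np.uint64(120), (210, 221, 13, 11))]
```

Emit:
jog_arm(moves=[[0,-0.135,0.3,0,0,0,1],[0,-0.135,0.6,0,0,0,1],[0,-0.135,1,0,0,0,1],[0,-0.135,1,0,0,0,1],[0,-0.135,1,0,0,0,1],[0,-0.135,1,0,0,0,1],[0,-0.135,1,0,0,0,1],[0,-0.135,1,0,0,0,1]])

```text
clock: 7.35
eef_pos: [0.4235, 0.1695, 0.2325]
ee_rot: [0.998, -0.064, 0.001, -0.0]
ft_force: [0.1, 0.4, 0.5]
grip_width: 0.0857
grasp_force: 0.0
```

Emit:
jog_arm(moves=[[0,0,0.3,0,0,0,1],[0,0,0.5,0,0,0,1],[0,0,0.7,0,0,0,1],[0,0,0.9,0,0,0,1],[0,0,1,0,0,0,1],[0,0,1,0,0,0,1],[0,0,1,0,0,0,1],[0,0,1,0,0,0,1]])

```text
clock: 8.15
eef_pos: [0.4236, 0.1696, 0.1522]
ee_rot: [0.998, -0.064, 0.001, -0.0]
ft_force: [0.4, -0.2, -0.1]
grip_width: 0.0857
grasp_force: 0.0
```

Emit:
jog_arm(moves=[[0,0,0.2,0,0,0,1],[0,0,0.4,0,0,0,1],[0,0,0.58,0,0,0,1],[0,0,0.58,0,0,0,1],[0,0,0.58,0,0,0,0],[0,0,0.58,0,0,0,-1],[0,0,0.58,0,0,0,-1],[0,0,0.58,0,0,0,-1]], squeeze=50)

```text
clock: 8.95
eef_pos: [0.4233, 0.1695, 0.1055]
ee_rot: [0.998, -0.064, 0.001, -0.0]
ft_force: [1.0, 1.1, 0.1]
grip_width: 0.0283
grasp_force: 0.0
```

Emit:
jog_arm(moves=[[0,0,0,0,0,0,-1],[0,0,0,0,0,0,-1],[0,0,0,0,0,0,-1],[0,0,0,0,0,0,-1],[0,0,0,0,0,0,-1],[0,0,0,0,0,0,-1],[0,0,0,0,0,0,-1],[0,0,0,0,0,0,-1]])

```text
clock: 9.75
eef_pos: [0.4233, 0.1695, 0.1055]
ee_rot: [0.998, -0.064, 0.001, -0.0]
ft_force: [-0.9, -0.1, 5.9]
grip_width: 0.0208
grasp_force: 48.8
```

Emit:
jog_arm(moves=[[0,0,-0.2,0,0,0,-1],[0,0,-0.4,0,0,0,-1],[0,0,-0.6,0,0,0,-1],[0,0,-0.8,0,0,0,-1],[0,0,-1,0,0,0,-1],[0,0,-1,0,0,0,-1],[0,0,-1,0,0,0,-1],[0,0,-1,0,0,0,-1]])

```text
clock: 10.55
eef_pos: [0.422, 0.1692, 0.1838]
ee_rot: [0.998, -0.064, -0.001, 0.0]
ft_force: [0.6, 0.6, -0.1]
grip_width: 0.0207
grasp_force: 48.9
```

Emit:
jog_arm(moves=[[0,0,-0.3,0,0,0,-1],[0,0,-0.6,0,0,0,-1],[0,0,-1,0,0,0,-1],[0,0,-1,0,0,0,-1],[0,0,-1,0,0,0,-1],[0,0,-1,0,0,0,-1],[0,0,-1,0,0,0,-1],[0,0,-1,0,0,0,-1]])

```text
clock: 11.35
eef_pos: [0.4223, 0.1693, 0.2637]
ee_rot: [0.998, -0.064, -0.001, 0.0]
ft_force: [0.4, 0.7, -1.1]
grip_width: 0.021
grasp_force: 48.9
```

```bash
python3 - <<'E'
from h import *
s=read_state(); m=camera_model('wrist'); im=read_camera('wrist'); save('w2',im)
T=R.from_quat(s['ee_rot']); P=lambda z: np.array(s['eef_pos'])+T.apply([0,0,z])
print(s['eef_pos'],s['ft_force'],s['grip_width'],s['grasp_force'])
print('tip px',proj(m,P(.0955)),'origin',proj(m,P(.0155)))
print('x/y px per 5mm at tip',proj(m,P(.0955)+T.apply([.005,0,0]))-proj(m,P(.0955)),proj(m,P(.0955)+T.apply([0,.005,0]))-proj(m,P(.0955)))
print('camera in tool', T.inv().apply(np.array(m['xyz'])-s['eef_pos']), (T.inv()*R.from_matrix(rot(m))).as_euler('xyz',degrees=True))
E
```

```text
[0.42225432 0.16926673 0.26372605] [ 0.36455658  0.68291441 -1.05991963] 0.02101051110515132 48.94641039893031
tip px [251.58794576 194.66958955] origin [251.0512907  239.59773589]
x/y px per 5mm at tip [-5.34170452e-03 -6.36502917e+00] [6.61869117e+00 1.58092297e-03]
camera in tool [ 0.07276305  0.00088864 -0.14173222] [-1.68065537e+01  7.55884954e-02  8.99625330e+01]
```

View pics/w2.png

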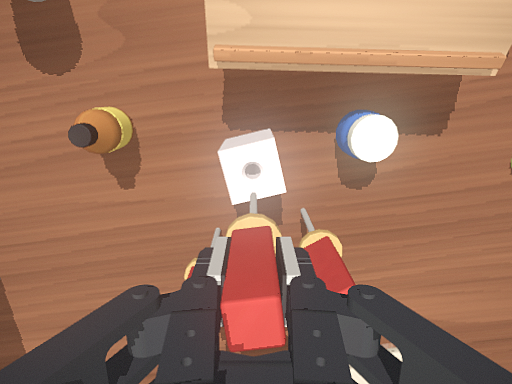

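The tip is seen at (253,195), as predicted, so the pin is straight in the grip. The stand hole is at (252,170). Next I'll move over the middle hole with a 25° tilt.

Emit:
jog_arm(moves=[[0.3,0.2,0,0,0,0,-1],[0.6,0.4,0,0,0,0,-1],[0.9,0.62,0,0,0,0,-1],[0.9,0.62,0,0,0,0,-1],[0.9,0.62,0,0,0,0,-1],[0.9,0.62,0,0,0,0,-1],[0.9,0.62,0,0,0,0,-1],[0.9,0.62,0,0,0,0,-1]])

```text
clock: 12.2
eef_pos: [0.4873, 0.1116, 0.265]
ee_rot: [0.998, -0.064, 0.0, -0.0]
ft_force: [0.4, 0.2, -1.1]
grip_width: 0.0209
grasp_force: 49.0
```

Emit:
jog_arm(moves=[[0.15,0.1,0.05,0,0.03,0,-1],[0.3,0.2,0.1,0,0.06,0.002,-1],[0.5,0.3,0.15,0,0.09,0.003,-1],[0.7,0.45,0.2,0,0.12,0.004,-1],[0.9,0.605,0.35,0,0.139,0.006,-1],[0.9,0.605,0.35,0,0.139,0.006,-1],[0.9,0.605,0.35,0,0.139,0.006,-1],[0.9,0.605,0.35,0,0.139,0.006,-1]])

```text
clock: 13.0
eef_pos: [0.5537, 0.0544, 0.2379]
ee_rot: [0.974, -0.072, 0.217, 0.014]
ft_force: [0.9, 0.2, 0.1]
grip_width: 0.0209
grasp_force: 49.0
```

```bash
python3 - <<'E'
from h import *
s=read_state(); m=camera_model('wrist'); im=read_camera('wrist')
T=R.from_quat(s['ee_rot']); tip=np.array(s['eef_pos'])+T.apply([0,0,.0955])
print(s['eef_pos'],T.as_matrix()[:,2],T.as_matrix()[:,0],s['ft_force'],'tip',tip,proj(m,tip))
for h in [(.6096,.0812,.122),(.6048,.0464,.122),(.6,.0117,.122)]: print(proj(m,h))
c=cv2.resize(im[60:260,140:390],(750,600),interpolation=cv2.INTER_CUBIC); save('w3',c)
E
```

```text
[0.55371731 0.05439106 0.23791846] [ 0.41977118 -0.05749567 -0.90580705] [ 0.89590571 -0.13364285  0.4236656 ] [0.87306956 0.23280232 0.08136992] tip [0.59380545 0.04890023 0.15141388] [251.63685779 194.17056802]
[211.63222912 186.30971021]
[252.96390852 185.95428043]
[294.20019645 185.61268792]
```

View pics/w3.png

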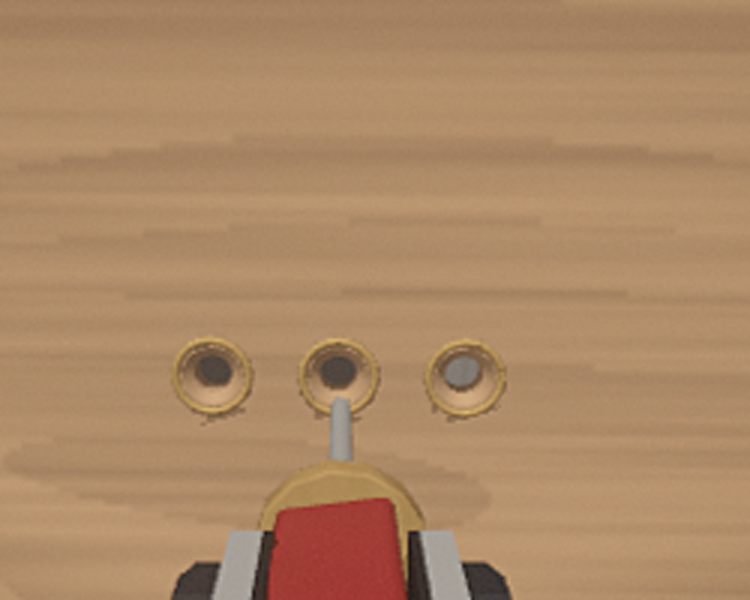

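The view shows rims at about (210.7,185.3), (253,185.3) and (295.3,186) in full-image pixels. The rod tip is at about (253.3,193.5), 1.5 px right of where I predicted it.

```bash
python3 - <<'E'
from h import *
s=read_state(); m=camera_model('wrist'); T=R.from_quat(s['ee_rot'])
n=-T.as_matrix()[:,2]; p0=np.array([.605,.0465,.122]); c=np.array(m['xyz'])
for u,v in [(210.7,185.3),(253,185.3),(295.3,186)]:
    for b in (0,1.5):
        r=ray(m,u-b,v); P=c+r*((p0-c)@n)/(r@n); print(b,P.round(4),'tool mm',(tool(P)*1000-[0,0,95.5]).round(1))
E
```

```text
0 [0.6107 0.0818 0.1224] tool mm [ -1.8 -34.9  31.5]
1.5 [0.6109 0.0831 0.1224] tool mm [ -1.8 -36.2  31.5]
0 [0.6055 0.0463 0.1222] tool mm [-1.7  1.  31.5]
1.5 [0.6057 0.0476 0.1223] tool mm [-1.7 -0.2 31.5]
0 [0.5998 0.0108 0.1218] tool mm [-2.3 37.  31.5]
1.5 [0.5999 0.0121 0.1218] tool mm [-2.3 35.7 31.5]
```

Emit:
jog_arm(moves=[[-0.022,0,0.1,0,0,0,-1],[-0.022,0,0.2,0,0,0,-1],[-0.022,0,0.3,0,0,0,-1],[-0.022,0,0.38,0,0,0,-1],[-0.022,0,0.45,0,0,0,-1],[-0.022,0,0.5,0,0,0,-1],[-0.022,0,0.54,0,0,0,-1],[-0.022,0,0.54,0,0,0,-1]], squeeze=25)

```text
clock: 13.85
eef_pos: [0.5696, 0.0515, 0.1965]
ee_rot: [0.974, -0.072, 0.216, 0.014]
ft_force: [-1.1, -0.8, -0.6]
grip_width: 0.021
grasp_force: 49.0
```

Emit:
jog_arm(moves=[[0,0,0.01,0,0,0,-1],[0,0,0.02,0,0,0,-1],[0,0,0.03,0,0,0,-1],[0,0,0.035,0,0,0,-1],[0,0,0.04,0,0,0,-1],[0,0,0.045,0,0,0,-1],[0,0,0.05,0,0,0,-1],[0,0,0.05,0,0,0,-1]])

```text
clock: 14.65
eef_pos: [0.5713, 0.0513, 0.1933]
ee_rot: [0.974, -0.072, 0.216, 0.014]
ft_force: [-0.4, -0.8, -0.4]
grip_width: 0.0207
grasp_force: 49.0
```

Depth about 16 mm. Stepping 2 mm at a time.

Emit:
jog_arm(moves=[[0,0,0.005,0,0,0,-1],[0,0,0.01,0,0,0,-1],[0,0,0.015,0,0,0,-1],[0,0,0.02,0,0,0,-1],[0,0,0.025,0,0,0,-1],[0,0,0.025,0,0,0,-1],[0,0,0.025,0,0,0,-1],[0,0,0.025,0,0,0,-1]])

```text
clock: 15.45
eef_pos: [0.5722, 0.0512, 0.1916]
ee_rot: [0.974, -0.072, 0.216, 0.014]
ft_force: [0.2, 0.0, -0.6]
grip_width: 0.0208
grasp_force: 49.0
```

Emit:
jog_arm(moves=[[0,0,0.005,0,0,0,-1],[0,0,0.01,0,0,0,-1],[0,0,0.015,0,0,0,-1],[0,0,0.02,0,0,0,-1],[0,0,0.025,0,0,0,-1],[0,0,0.025,0,0,0,-1],[0,0,0.025,0,0,0,-1],[0,0,0.025,0,0,0,-1]])

```text
clock: 16.25
eef_pos: [0.573, 0.0511, 0.1898]
ee_rot: [0.974, -0.072, 0.216, 0.014]
ft_force: [0.3, -1.0, -0.9]
grip_width: 0.0208
grasp_force: 49.0
```

Emit:
jog_arm(moves=[[0,0,0.005,0,0,0,-1],[0,0,0.01,0,0,0,-1],[0,0,0.015,0,0,0,-1],[0,0,0.02,0,0,0,-1],[0,0,0.025,0,0,0,-1],[0,0,0.025,0,0,0,-1],[0,0,0.025,0,0,0,-1],[0,0,0.025,0,0,0,-1]])

```text
clock: 17.05
eef_pos: [0.5739, 0.051, 0.1879]
ee_rot: [0.974, -0.072, 0.216, 0.014]
ft_force: [0.2, 0.7, -1.1]
grip_width: 0.0206
grasp_force: 49.0
```

Emit:
jog_arm(moves=[[0,0,0.005,0,0,0,-1],[0,0,0.01,0,0,0,-1],[0,0,0.015,0,0,0,-1],[0,0,0.02,0,0,0,-1],[0,0,0.025,0,0,0,-1],[0,0,0.025,0,0,0,-1],[0,0,0.025,0,0,0,-1],[0,0,0.025,0,0,0,-1]])

```text
clock: 17.85
eef_pos: [0.5747, 0.0508, 0.1861]
ee_rot: [0.974, -0.072, 0.216, 0.014]
ft_force: [0.4, -0.7, -0.5]
grip_width: 0.021
grasp_force: 49.0
```

Emit:
jog_arm(moves=[[0,0,0.005,0,0,0,-1],[0,0,0.01,0,0,0,-1],[0,0,0.015,0,0,0,-1],[0,0,0.02,0,0,0,-1],[0,0,0.025,0,0,0,-1],[0,0,0.025,0,0,0,-1],[0,0,0.025,0,0,0,-1],[0,0,0.025,0,0,0,-1]])

```text
clock: 18.65
eef_pos: [0.5755, 0.0507, 0.1843]
ee_rot: [0.974, -0.072, 0.216, 0.014]
ft_force: [0.6, -0.5, -0.4]
grip_width: 0.0207
grasp_force: 49.0
```

Emit:
jog_arm(moves=[[0,0,0.005,0,0,0,-1],[0,0,0.01,0,0,0,-1],[0,0,0.015,0,0,0,-1],[0,0,0.02,0,0,0,-1],[0,0,0.025,0,0,0,-1],[0,0,0.025,0,0,0,-1],[0,0,0.025,0,0,0,-1],[0,0,0.025,0,0,0,-1]])

```text
clock: 19.45
eef_pos: [0.5763, 0.0506, 0.1837]
ee_rot: [0.973, -0.072, 0.217, 0.014]
ft_force: [-6.1, -0.6, 7.8]
grip_width: 0.0209
grasp_force: 49.9
```

Nearly 10 N within the last 2 mm step means a rigid floor in the middle hole. Retract and try the right hole.

Emit:
jog_arm(moves=[[0,0,-0.15,0,0,0,-1],[0,0,-0.35,0,0,0,-1],[0,0,-0.5,0,0,0,-1],[0,0,-0.5,0,0,0,-1],[0,0.2,-0.5,0,0,0,-1],[-0.006,0.45,-0.5,0,0,0,-1],[-0.006,0.45,-0.5,0,0,0,-1],[-0.006,0.45,-0.5,0,0,0,-1]])

```text
clock: 20.25
eef_pos: [0.5538, 0.0172, 0.218]
ee_rot: [0.974, -0.073, 0.216, 0.014]
ft_force: [0.1, 1.5, -0.2]
grip_width: 0.0206
grasp_force: 49.0
```

```bash
python3 - <<'E'
from h import *
s=read_state(); m=camera_model('wrist'); im=read_camera('wrist'); T=R.from_quat(s['ee_rot']); tip=np.array(s['eef_pos'])+T.apply([0,0,.0955])
print(s['eef_pos'],s['ft_force'],'tip',tip,proj(m,tip)); c=cv2.resize(im[130:250,180:330],(600,480),interpolation=cv2.INTER_CUBIC); save('w4',c)
for P in [(.6057,.0476,.1223),(.5999,.0121,.1218)]: print((tool(P)*1000-[0,0,95.5]).round(1),proj(m,P))
E
```

```text
[0.55383536 0.01719667 0.21803576] [ 0.05426105  1.46472221 -0.22404908] tip [0.59379888 0.01163841 0.13147785] [251.63396286 194.20583285]
[  1.8 -36.9  11.3] [204.31055138 187.66978387]
[ 1.2 -0.9 11.4] [250.02293573 188.42208801]
```

View pics/w4.png

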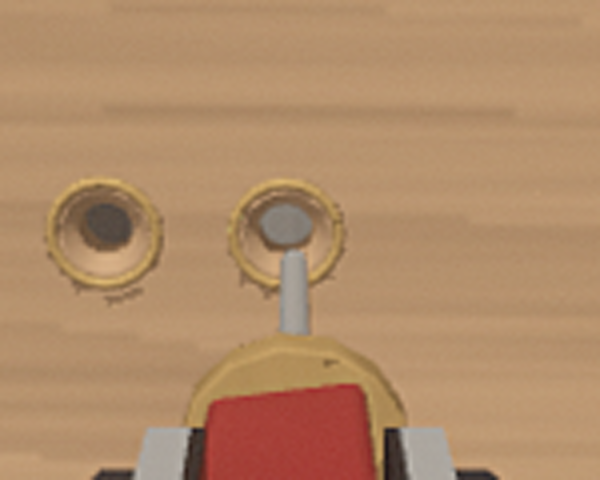

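The right rim is at (251.7,188.5) and the tip at (253.3,193), so I need about (+1.2, −0.9) mm of tool-frame correction. Descend to about 15 mm, then feel.

Emit:
jog_arm(moves=[[0.015,-0.011,0,0,0,0,-1],[0.015,-0.011,0.08,0,0,0,-1],[0.015,-0.011,0.16,0,0,0,-1],[0.015,-0.011,0.22,0,0,0,-1],[0.015,-0.011,0.27,0,0,0,-1],[0.015,-0.011,0.3,0,0,0,-1],[0.015,-0.011,0.32,0,0,0,-1],[0.015,-0.011,0.32,0,0,0,-1]])

```text
clock: 21.1
eef_pos: [0.5659, 0.0166, 0.1955]
ee_rot: [0.974, -0.072, 0.216, 0.014]
ft_force: [-0.7, 0.5, -0.2]
grip_width: 0.021
grasp_force: 49.0
```

Emit:
jog_arm(moves=[[0,0,0.005,0,0,0,-1],[0,0,0.01,0,0,0,-1],[0,0,0.015,0,0,0,-1],[0,0,0.02,0,0,0,-1],[0,0,0.025,0,0,0,-1],[0,0,0.025,0,0,0,-1],[0,0,0.025,0,0,0,-1],[0,0,0.025,0,0,0,-1]])

```text
clock: 21.9
eef_pos: [0.5667, 0.0165, 0.1939]
ee_rot: [0.974, -0.072, 0.216, 0.014]
ft_force: [-0.4, -0.6, -2.1]
grip_width: 0.0208
grasp_force: 49.0
```

Emit:
jog_arm(moves=[[0,0,0.005,0,0,0,-1],[0,0,0.01,0,0,0,-1],[0,0,0.015,0,0,0,-1],[0,0,0.02,0,0,0,-1],[0,0,0.025,0,0,0,-1],[0,0,0.025,0,0,0,-1],[0,0,0.025,0,0,0,-1],[0,0,0.025,0,0,0,-1]])

```text
clock: 22.7
eef_pos: [0.5675, 0.0164, 0.1921]
ee_rot: [0.974, -0.072, 0.216, 0.014]
ft_force: [0.1, -0.5, -0.7]
grip_width: 0.0209
grasp_force: 49.0
```

Emit:
jog_arm(moves=[[0,0,0.005,0,0,0,-1],[0,0,0.01,0,0,0,-1],[0,0,0.015,0,0,0,-1],[0,0,0.02,0,0,0,-1],[0,0,0.025,0,0,0,-1],[0,0,0.025,0,0,0,-1],[0,0,0.025,0,0,0,-1],[0,0,0.025,0,0,0,-1]])

```text
clock: 23.5
eef_pos: [0.5684, 0.0163, 0.1903]
ee_rot: [0.974, -0.072, 0.216, 0.014]
ft_force: [-0.4, -0.4, 0.4]
grip_width: 0.0209
grasp_force: 49.0
```

Emit:
jog_arm(moves=[[0,0,0.005,0,0,0,-1],[0,0,0.01,0,0,0,-1],[0,0,0.015,0,0,0,-1],[0,0,0.02,0,0,0,-1],[0,0,0.025,0,0,0,-1],[0,0,0.025,0,0,0,-1],[0,0,0.025,0,0,0,-1],[0,0,0.025,0,0,0,-1]])

```text
clock: 24.3
eef_pos: [0.5692, 0.0161, 0.1885]
ee_rot: [0.974, -0.072, 0.216, 0.014]
ft_force: [0.1, 0.1, -0.3]
grip_width: 0.0211
grasp_force: 49.0
```

Emit:
jog_arm(moves=[[0,0,0.005,0,0,0,-1],[0,0,0.01,0,0,0,-1],[0,0,0.015,0,0,0,-1],[0,0,0.02,0,0,0,-1],[0,0,0.025,0,0,0,-1],[0,0,0.025,0,0,0,-1],[0,0,0.025,0,0,0,-1],[0,0,0.025,0,0,0,-1]])

```text
clock: 25.1
eef_pos: [0.57, 0.0161, 0.1867]
ee_rot: [0.974, -0.072, 0.216, 0.014]
ft_force: [-0.3, 0.6, 1.2]
grip_width: 0.0209
grasp_force: 49.1
```

Emit:
jog_arm(moves=[[0,0,0.005,0,0,0,-1],[0,0,0.01,0,0,0,-1],[0,0,0.015,0,0,0,-1],[0,0,0.02,0,0,0,-1],[0,0,0.025,0,0,0,-1],[0,0,0.025,0,0,0,-1],[0,0,0.025,0,0,0,-1],[0,0,0.025,0,0,0,-1]])

```text
clock: 25.9
eef_pos: [0.571, 0.0159, 0.1851]
ee_rot: [0.974, -0.072, 0.216, 0.014]
ft_force: [-4.4, 0.1, 5.9]
grip_width: 0.0208
grasp_force: 49.5
```

Emit:
jog_arm(moves=[[0,0,0.004,0,0,0,-1],[0,0,0.008,0,0,0,-1],[0,0,0.012,0,0,0,-1],[0,0,0.012,0,0,0,-1],[0,0,0.012,0,0,0,-1],[0,0,0.012,0,0,0,-1],[0,0,0.012,0,0,0,-1],[0,0,0.012,0,0,0,-1]])

```text
clock: 26.7
eef_pos: [0.5714, 0.0158, 0.1843]
ee_rot: [0.974, -0.072, 0.216, 0.014]
ft_force: [-3.2, 1.9, 5.2]
grip_width: 0.0206
grasp_force: 49.5
```

The force isn't growing while the tip advances, so this is the latch. Keep pressing gently.

Emit:
jog_arm(moves=[[0,0,0.005,0,0,0,-1],[0,0,0.01,0,0,0,-1],[0,0,0.015,0,0,0,-1],[0,0,0.02,0,0,0,-1],[0,0,0.025,0,0,0,-1],[0,0,0.025,0,0,0,-1],[0,0,0.025,0,0,0,-1],[0,0,0.025,0,0,0,-1]])

```text
clock: 27.5
eef_pos: [0.5722, 0.0157, 0.1827]
ee_rot: [0.974, -0.072, 0.217, 0.014]
ft_force: [-4.9, -0.3, 6.7]
grip_width: 0.0211
grasp_force: 49.6
```

Emit:
jog_arm(moves=[[0,0,0.005,0,0,0,-1],[0,0,0.01,0,0,0,-1],[0,0,0.015,0,0,0,-1],[0,0,0.02,0,0,0,-1],[0,0,0.02,0,0,0,-1],[0,0,0.02,0,0,0,-1],[0,0,0.02,0,0,0,-1],[0,0,0.02,0,0,0,-1]])

```text
clock: 28.3
eef_pos: [0.5729, 0.0156, 0.1812]
ee_rot: [0.974, -0.072, 0.217, 0.014]
ft_force: [-3.5, 0.1, 6.8]
grip_width: 0.021
grasp_force: 49.7
```

```bash
python3 - <<'E'
from h import *
read_camera('top'); m=camera_model('top'); print([(d['score'],d['box']) for d in search_frame('top','drawer_knob')][:2], read_state()['ft_force'])
E
```

```text
[] [-4.0142783  -0.32866997  6.63096715]
```

Emit:
jog_arm(moves=[[0,0,0.005,0,0,0,-1],[0,0,0.01,0,0,0,-1],[0,0,0.015,0,0,0,-1],[0,0,0.02,0,0,0,-1],[0,0,0.02,0,0,0,-1],[0,0,0.02,0,0,0,-1],[0,0,0.02,0,0,0,-1],[0,0,0.02,0,0,0,-1]])

```text
clock: 29.2
eef_pos: [0.5735, 0.0155, 0.1798]
ee_rot: [0.974, -0.072, 0.216, 0.014]
ft_force: [-4.6, 0.7, 6.8]
grip_width: 0.021
grasp_force: 49.7
```

```bash
python3 - <<'E'
from h import *
im=read_camera('scene'); b=[(d['score'],np.round(d['box'])) for d in search_frame('scene','drawer_knob')][:2]; print(b, read_state()['ft_force']); save('s5',im)
E
```

```text
[(0.97, array([179., 238.,  65.,  60.]))] [-4.06074162 -0.1570319   6.44907409]
```

The drawer front and knob box grew about 17 px to the left (196→179), so the drawer sprang out by about 30 mm. Retract and carry the pin back over the stand.

Emit:
jog_arm(moves=[[0,0,-0.1,0,0,0,-1],[0,0,-0.25,0,0,0,-1],[0,0,-0.5,0,0,0,-1],[0,0,-0.75,0,0,0,-1],[0,0,-1,0,0,0,-1],[0,0,-1,0,0,0,-1],[0,0,-1,0,0,0,-1],[0,0,-1,0,0,0,-1]])

```text
clock: 30.1
eef_pos: [0.5394, 0.0202, 0.2505]
ee_rot: [0.974, -0.072, 0.215, 0.014]
ft_force: [-0.2, 0.2, -0.7]
grip_width: 0.0208
grasp_force: 49.1
```

Emit:
jog_arm(moves=[[-0.2,-0.2,-0.15,0,0,0,-1],[-0.4,-0.4,-0.3,0,0,0,-1],[-0.6,-0.6,-0.4,0,0,0,-1],[-0.716,-0.816,-0.49,0,0,0,-1],[-0.716,-0.816,-0.49,0,0,0,-1],[-0.716,-0.816,-0.49,0,0,0,-1],[-0.716,-0.816,-0.49,0,0,0,-1],[-0.716,-0.816,-0.49,0,0,0,-1]])

```text
clock: 30.9
eef_pos: [0.4821, 0.094, 0.2628]
ee_rot: [0.974, -0.072, 0.216, 0.014]
ft_force: [0.2, -0.1, -1.2]
grip_width: 0.021
grasp_force: 49.0
```

Emit:
jog_arm(moves=[[-0.2,-0.2,-0.15,0,-0.03,0,-1],[-0.4,-0.4,-0.3,0,-0.06,0,-1],[-0.6,-0.6,-0.4,0,-0.09,0,-1],[-0.716,-0.816,-0.49,0,-0.12,0,-1],[-0.716,-0.816,-0.49,0,-0.139,0,-1],[-0.716,-0.816,-0.49,0,-0.139,0,-1],[-0.716,-0.816,-0.49,0,-0.139,0,-1],[-0.716,-0.816,-0.49,0,-0.139,0,-1]])

```text
clock: 31.7
eef_pos: [0.423, 0.1687, 0.2746]
ee_rot: [0.997, -0.074, 0.0, -0.002]
ft_force: [-0.4, 0.9, -1.3]
grip_width: 0.0208
grasp_force: 49.0
```

```bash
python3 - <<'E'
from h import *
s=read_state(); m=camera_model('wrist'); im=read_camera('wrist'); T=R.from_quat(s['ee_rot']); tip=np.array(s['eef_pos'])+T.apply([0,0,.0955])
print(s['eef_pos'],T.as_matrix()[:,2],'tip px',proj(m,tip),'stand px+bias',proj(m,(.4235,.169,.09))+[1.5,0],'tool mm',tool((.4235,.169,.09))*1000)
save('w6',cv2.resize(im[100:300,130:380],(750,600)))
E
```

```text
[0.42300527 0.16869799 0.27460679] [ 7.78649994e-04  3.57151205e-03 -9.99993319e-01] tip px [251.57005394 194.71222035] stand px+bias [253.678238  168.5728149] tool mm [  0.53829344   0.44065838 184.75416142]
```

View pics/w6.png

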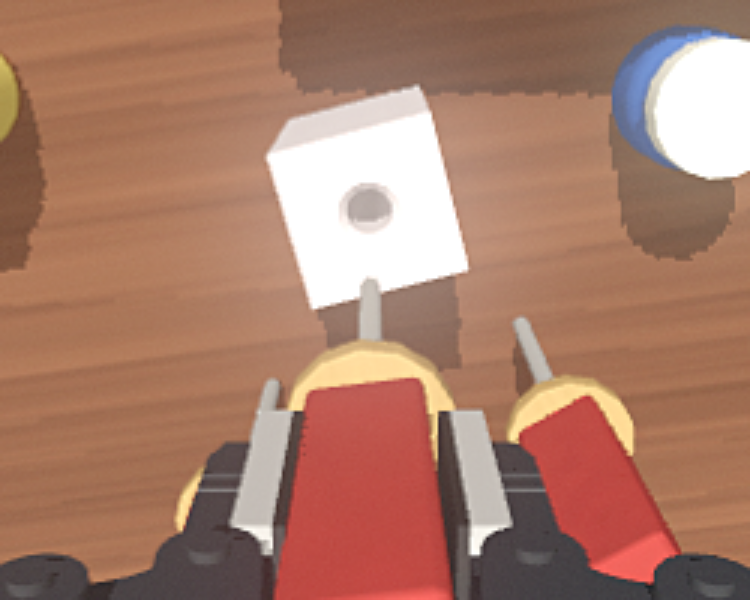

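Stand hole at (252.3,169), within 1 mm of the expected place. Lower, release, rise.

Emit:
jog_arm(moves=[[0,0,0.2,0,0,0,-1],[0,0,0.4,0,0,0,-1],[0,0,0.6,0,0,0,-1],[0,0,0.8,0,0,0,-1],[0,0,0.9,0,0,0,-1],[0,0,1,0,0,0,-1],[0,0,1,0,0,0,-1],[0,0,1,0,0,0,-1]])

```text
clock: 32.55
eef_pos: [0.4238, 0.1696, 0.1953]
ee_rot: [0.997, -0.073, 0.001, -0.002]
ft_force: [0.2, -0.2, -1.1]
grip_width: 0.0204
grasp_force: 49.0
```

Emit:
jog_arm(moves=[[0,0,0.2,0,0,0,-1],[0,0,0.4,0,0,0,-1],[0,0,0.6,0,0,0,-1],[0,0,0.8,0,0,0,-1],[0,0,0.9,0,0,0,-1],[0,0,1,0,0,0,-1],[0,0,1,0,0,0,-1],[0,0,1,0,0,0,-1]])

```text
clock: 33.35
eef_pos: [0.424, 0.17, 0.1153]
ee_rot: [0.997, -0.073, 0.001, -0.002]
ft_force: [0.9, 0.3, -0.5]
grip_width: 0.0208
grasp_force: 49.0
```

Emit:
jog_arm(moves=[[0,0,0.03,0,0,0,-1],[0,0,0.06,0,0,0,-1],[0,0,0.09,0,0,0,-1],[0,0,0.1,0,0,0,-1],[0,0,0.1,0,0,0,-1],[0,0,0.1,0,0,0,-1],[0,0,0.1,0,0,0,-1],[0,0,0.1,0,0,0,-1]])

```text
clock: 34.15
eef_pos: [0.4236, 0.1699, 0.1069]
ee_rot: [0.997, -0.073, 0.0, -0.002]
ft_force: [-0.4, -0.4, -1.8]
grip_width: 0.0209
grasp_force: 49.0
```

Emit:
jog_arm(moves=[[0,0,0.012,0,0,0,-1],[0,0,0.012,0,0,0,-1],[0,0,0.012,0,0,0,0],[0,0,0.012,0,0,0,1],[0,0,0.012,0,0,0,1],[0,0,0.012,0,0,0,1],[0,0,0.012,0,0,0,1],[0,0,0.012,0,0,0,1]])

```text
clock: 34.95
eef_pos: [0.4236, 0.1699, 0.1059]
ee_rot: [0.997, -0.073, 0.0, -0.002]
ft_force: [0.6, 0.3, 0.3]
grip_width: 0.0853
grasp_force: 0.0
```

Emit:
jog_arm(moves=[[0,0,-0.1,0,0,0,1],[0,0,-0.3,0,0,0,1],[0,0,-0.5,0,0,0,1],[0,0,-0.8,0,0,0,1],[0,0,-1,0,0,0,1],[0,0,-1,0,0,0,1],[0,0,-1,0,0,0,1],[0,0,-1,0,0,0,1]])

```text
clock: 35.75
eef_pos: [0.4227, 0.1694, 0.185]
ee_rot: [0.997, -0.073, -0.001, -0.002]
ft_force: [0.9, -0.4, -0.8]
grip_width: 0.0854
grasp_force: 0.0
```

Emit:
jog_arm(moves=[[0,0,-0.3,0,0,0,1],[0,0,-0.6,0,0,0,1],[0,0,-1,0,0,0,1],[0,0,-1,0,0,0,1],[0,0,-1,0,0,0,1],[0,0,-1,0,0,0,1],[0,0,-1,0,0,0,1],[0,0,-1,0,0,0,1]])

```text
clock: 36.55
eef_pos: [0.4229, 0.1691, 0.2648]
ee_rot: [0.997, -0.073, -0.001, -0.002]
ft_force: [0.5, 0.4, 0.4]
grip_width: 0.0854
grasp_force: 0.0
```

```bash
cat > k.py <<'E'
from h import *
s=read_state(); m=camera_model('top'); im=read_camera('top'); save('t7',im)
for c in ['top']: 
    for n in ['drawer_knob','pin','stand']: print(n,[(round(d['score'],2),np.round(d['box']).tolist()) for d in search_frame(c,n)][:4])
ms=camera_model('scene'); i2=read_camera('scene'); save('s7',i2)
for n in ['drawer_knob','pin']: print('scene',n,[(round(d['score'],2),np.round(d['box']).tolist()) for d in search_frame('scene',n)][:4])
# model prediction: easel frame
yaw=np.radians(-8.5); Y=np.array([-np.sin(yaw),np.cos(yaw),0]); H=np.array([.6055,.0472,0])
for d in (0,.03): 
    K=H-Y*(.130+.034+d)
    print(d,K,'top z.055',proj(m,K+[0,0,.055]),'scene z.038',proj(ms,K+[0,0,.038]))
g=im[120:240,330:440].astype(int).max(2)<60; ys,xs=np.nonzero(g); print('dark top',len(xs),np.percentile(xs,[2,50,98])+330,np.percentile(ys,[2,50,98])+120)
print(s['eef_pos'],s['ft_force'])
E
python3 k.py; python3 -c "
import cv2,numpy as np
a=cv2.imread('pics/t7.png')[110:250,180:420];b=cv2.imread('pics/s7.png')[90:310,160:300]
o=np.zeros((560,800,3),np.uint8);o[:280,:480]=cv2.resize(a,(480,280));o[:471,490:790]=cv2.resize(b,(300,471));cv2.imwrite('pics/c7.png',o)"
```

```text
drawer_knob [(0.96, [341.0, 141.0, 42.0, 66.0])]
pin [(0.58, [170.0, 266.0, 24.0, 24.0]), (0.44, [215.0, 232.0, 5.0, 3.0])]
stand [(0.51, [205.0, 234.0, 22.0, 16.0]), (0.48, [218.0, 64.0, 168.0, 138.0])]
scene drawer_knob [(0.82, [179.0, 238.0, 67.0, 65.0])]
scene pin [(0.94, [255.0, 99.0, 19.0, 64.0]), (0.87, [267.0, 139.0, 10.0, 30.0]), (0.81, [224.0, 117.0, 19.0, 74.0])]
0 [ 0.58125926 -0.1149986   0.        ] top z.055 [359.4315332  155.78663314] scene z.038 [215.61735215 278.41803466]
0.03 [ 0.57682497 -0.14466908  0.        ] top z.055 [373.70308819 158.00464825] scene z.038 [200.85823133 285.00187279]
dark top 18 [372.   377.5  381.66] [178. 180. 181.]
[0.42290105 0.16914199 0.26479515] [0.53086441 0.41653666 0.35356771]
```

View pics/c7.png

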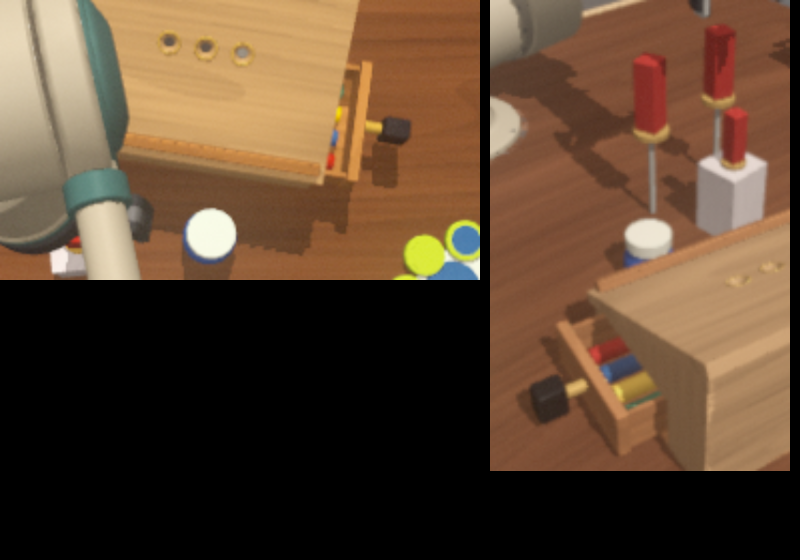

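The drawer is open with its knob at top ≈ (377.5,175) and scene ≈ (187.5,276), and the pin stands in its stand. Triangulate the knob.

```bash
python3 - <<'E'
from h import *
m,ms=camera_model('top'),camera_model('scene')
im=cv2.imread('pics/t7.png').astype(int)[160:195,360:395].max(2); s=cv2.imread('pics/s7.png').astype(int)[255:300,170:205].max(2)
def c(g,t,u,v):
    k=(g<t).astype(np.uint8); n,l,st,ce=cv2.connectedComponentsWithStats(k); i=1+st[1:,4].argmax(); return ce[i]+[u,v],st[i]
a,sa=c(im,75,360,160); b,sb=c(s,65,170,255); print(a,sa,b,sb)
r1,r2=ray(m,*a),ray(ms,*b);c1,c2=np.array(m['xyz']),np.array(ms['xyz'])
t=np.linalg.lstsq(np.c_[r1,-r2],c2-c1,rcond=None)[0]; print(c1+r1*t[0],c2+r2*t[1]); print(at_z(m,*a,.05),at_z(ms,*b,.04))
yaw=np.radians(-8.5); Y=np.array([-np.sin(yaw),np.cos(yaw)]);X=np.array([np.cos(yaw),np.sin(yaw)])
P=at_z(m,*a,.05)[:2]-[.6055,.0472]; print('own',P@X,P@Y)
E
```

```text
[377.    176.625] [  9   9  16  13 104] [186.99598394 276.32128514] [  9  11  17  21 249]
[ 0.54140019 -0.15476573  0.03664446] [ 0.54242683 -0.15310975  0.03643593]
[ 0.53852064 -0.15129872  0.05      ] [ 0.54521655 -0.15439047  0.04      ]
own -0.036903672770656364 -0.20621856383383705
```

```bash
python3 -c "
from h import *
print(read_state()['joint_positions'])"
```

```text
[0.22451376 0.07378488 1.67606081 0.00371968 1.39031527 1.94102087]
```

Emit:
jog_arm(moves=[[0.25,0.4,0,0,0,0,1],[0.51,0.942,0,0,0,0,1],[0.51,0.942,0,0,0,0,1],[0.51,0.942,0,0,0,0,1],[0.51,0.942,0,0,0,0,1],[0.51,0.942,0,0,0,0,1],[0.51,0.942,0,0,0,0,1],[0.51,0.942,0,0,0,0,1]])

```text
clock: 37.7
eef_pos: [0.4526, 0.0895, 0.2657]
ee_rot: [0.997, -0.072, 0.0, -0.002]
ft_force: [0.3, -0.4, 0.5]
grip_width: 0.0854
grasp_force: 0.0
```

Emit:
jog_arm(moves=[[0.25,0.4,0,0,0,0,1],[0.51,0.942,0,0,0,0,1],[0.51,0.942,0,0,0,0,1],[0.51,0.942,0,0,0,0,1],[0.51,0.942,0,0,0,0,1],[0.51,0.942,0,0,0,0,1],[0.51,0.942,0,0,0,0,1],[0.51,0.942,0,0,0,0,1]])

```text
clock: 38.5
eef_pos: [0.482, 0.009, 0.2654]
ee_rot: [0.997, -0.072, 0.0, -0.002]
ft_force: [-0.5, -1.0, -0.9]
grip_width: 0.0856
grasp_force: 0.0
```

Emit:
jog_arm(moves=[[0.25,0.4,0,0,0,0,1],[0.51,0.942,0,0,0,0,1],[0.51,0.942,0,0,0,0,1],[0.51,0.942,0,0,0,0,1],[0.51,0.942,0,0,0,0,1],[0.51,0.942,0,0,0,0,1],[0.51,0.942,0,0,0,0,1],[0.51,0.942,0,0,0,0,1]])

```text
clock: 39.3
eef_pos: [0.5114, -0.0715, 0.2652]
ee_rot: [0.997, -0.073, 0.0, -0.002]
ft_force: [-0.4, -0.1, 0.3]
grip_width: 0.0853
grasp_force: 0.0
```

Emit:
jog_arm(moves=[[0.25,0.4,0,0,0,-0.04,1],[0.51,0.942,0,0,0,-0.08,1],[0.51,0.942,0,0,0,-0.12,1],[0.51,0.942,0,0,0,-0.16,1],[0.51,0.942,0,0,0,-0.2,1],[0.51,0.942,0,0,0,-0.24,1],[0.51,0.942,0,0,0,-0.28,1],[0.51,0.942,0,0,0,-0.3,1]])

```text
clock: 40.1
eef_pos: [0.5409, -0.1523, 0.2647]
ee_rot: [0.921, 0.39, 0.001, -0.002]
ft_force: [-0.5, -0.5, 0.1]
grip_width: 0.0854
grasp_force: 0.0
```

Emit:
jog_arm(moves=[[0,0,0.2,0,0,-0.04,1],[0,0,0.4,0,0,-0.08,1],[0,0,0.6,0,0,-0.12,1],[0,0,0.8,0,0,-0.16,1],[0,0,1,0,0,-0.2,1],[0,0,1,0,0,-0.2,1],[0,0,1,0,0,-0.2,1],[0,0,1,0,0,-0.2,1]])

```text
clock: 40.9
eef_pos: [0.5417, -0.1525, 0.1858]
ee_rot: [0.757, 0.653, 0.002, -0.0]
ft_force: [-1.0, 0.1, 0.3]
grip_width: 0.0854
grasp_force: 0.0
```

```bash
python3 - <<'E'
from h import *
s=read_state(); m=camera_model('wrist'); im=read_camera('wrist')
K=(.541,-.153,.055); print(s['eef_pos'],s['ee_rot'],'knob top px',proj(m,K),'tool',tool((.541,-.153,.038))*1000, 'tcp axis at z.055',proj(m,[*s['eef_pos'][:2],.055]))
save('w8',im)
E
```

```text
[ 0.54173056 -0.15252728  0.1857843 ] [ 7.57373066e-01  6.52979381e-01  1.95177589e-03 -3.98337363e-04] knob top px [253.1917667  183.33635695] tool [ -1.0100697   -0.93303834 147.82492531] tcp axis at z.055 [253.95281388 182.68879797]
```

View pics/w8.png

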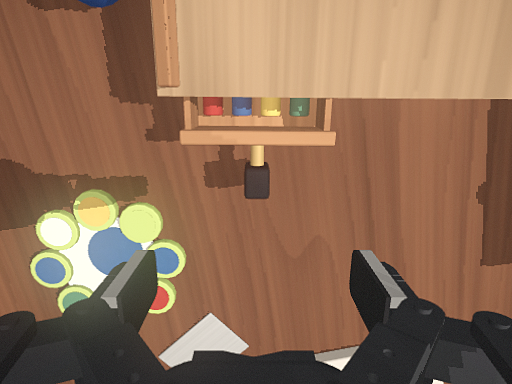

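The knob's top is at about (257,181), within 2–3 mm of the tool axis. Descend, close on it, and check.

Emit:
jog_arm(moves=[[0,0.015,0.2,0,0,0,1],[0,0.015,0.5,0,0,0,1],[0,0.015,0.8,0,0,0,1],[0,0.015,1,0,0,0,1],[0,0.015,1,0,0,0,1],[0,0.015,1,0,0,0,1],[0,0.015,1,0,0,0,1],[0,0.015,1,0,0,0,1]])

```text
clock: 41.75
eef_pos: [0.5431, -0.1526, 0.1061]
ee_rot: [0.757, 0.653, 0.002, -0.0]
ft_force: [-0.4, -1.1, 0.8]
grip_width: 0.0853
grasp_force: 0.0
```

Emit:
jog_arm(moves=[[0,0,0.2,0,0,0,1],[0,0,0.4,0,0,0,1],[0,0,0.6,0,0,0,1],[0,0,0.8,0,0,0,1],[0,0,1,0,0,0,1],[0,0,1,0,0,0,1],[0,0,1,0,0,0,1],[0,0,1,0,0,0,1]])

```text
clock: 42.55
eef_pos: [0.5432, -0.1523, 0.0259]
ee_rot: [0.757, 0.654, 0.002, -0.0]
ft_force: [-0.5, 0.4, 1.1]
grip_width: 0.0855
grasp_force: 0.0
```

Emit:
jog_arm(moves=[[0,0,0.05,0,0,0,1],[0,0,0.05,0,0,0,0],[0,0,0.05,0,0,0,-1],[0,0,0.05,0,0,0,-1],[0,0,0.05,0,0,0,-1],[0,0,0.05,0,0,0,-1],[0,0,0.05,0,0,0,-1],[0,0,0.05,0,0,0,-1]], squeeze=25)

```text
clock: 43.35
eef_pos: [0.5448, -0.1526, 0.0212]
ee_rot: [0.757, 0.653, 0.003, 0.001]
ft_force: [4.4, -0.6, -1.4]
grip_width: 0.0218
grasp_force: 31.5
```

Emit:
jog_arm(moves=[[-0.1,0,0,0,0,0,-1],[-0.22,0,0,0,0,0,-1],[-0.34,0,0,0,0,0,-1],[-0.46,0,0,0,0,0,-1],[-0.58,0,0,0,0,0,-1],[-0.68,0,0,0,0,0,-1],[-0.77,0,0,0,0,0,-1],[-0.77,0,0,0,0,0,-1]])

```text
clock: 44.15
eef_pos: [0.535, -0.2147, 0.0212]
ee_rot: [0.757, 0.653, 0.002, 0.001]
ft_force: [5.8, -1.6, 1.3]
grip_width: 0.0219
grasp_force: 31.6
```

Emit:
jog_arm(moves=[[-0.01,0,0,0,0,0,-1],[-0.02,0,0,0,0,0,-1],[-0.03,0,0,0,0,0,-1],[-0.03,0,0,0,0,0,-1],[-0.03,0,0,0,0,0,-1],[-0.03,0,0,0,0,0,-1],[-0.03,0,0,0,0,0,-1],[-0.03,0,0,0,0,0,-1]])

```text
clock: 44.95
eef_pos: [0.5349, -0.2157, 0.0211]
ee_rot: [0.757, 0.653, 0.003, 0.0]
ft_force: [6.6, -0.3, 1.7]
grip_width: 0.0216
grasp_force: 31.9
```

Not at the stop yet (no pull force). Continue in small steps.

Emit:
jog_arm(moves=[[-0.01,0,0,0,0,0,-1],[-0.02,0,0,0,0,0,-1],[-0.03,0,0,0,0,0,-1],[-0.04,0,0,0,0,0,-1],[-0.05,0,0,0,0,0,-1],[-0.05,0,0,0,0,0,-1],[-0.05,0,0,0,0,0,-1],[-0.05,0,0,0,0,0,-1]])

```text
clock: 45.75
eef_pos: [0.5343, -0.2192, 0.0211]
ee_rot: [0.757, 0.653, 0.003, 0.0]
ft_force: [6.4, 1.2, 2.3]
grip_width: 0.0217
grasp_force: 31.9
```

Emit:
jog_arm(moves=[[-0.01,0,0,0,0,0,-1],[-0.02,0,0,0,0,0,-1],[-0.03,0,0,0,0,0,-1],[-0.04,0,0,0,0,0,-1],[-0.05,0,0,0,0,0,-1],[-0.05,0,0,0,0,0,-1],[-0.05,0,0,0,0,0,-1],[-0.05,0,0,0,0,0,-1]])

```text
clock: 46.55
eef_pos: [0.5343, -0.2191, 0.0211]
ee_rot: [0.758, 0.653, 0.005, -0.002]
ft_force: [10.2, 12.1, 4.5]
grip_width: 0.0221
grasp_force: 31.6
```

At the stop: 12 N and no further motion. Relieve, let go, rise.

Emit:
jog_arm(moves=[[0.03,0,0,0,0,0,-1],[0.04,0,0,0,0,0,-1],[0.04,0,0,0,0,0,0],[0.04,0,0,0,0,0,1],[0.04,0,0,0,0,0,1],[0.04,0,0,0,0,0,1],[0.04,0,0,0,0,0,1],[0.04,0,0,0,0,0,1]])

```text
clock: 47.35
eef_pos: [0.532, -0.2201, 0.0203]
ee_rot: [0.757, 0.653, 0.001, -0.001]
ft_force: [0.2, 0.0, -0.2]
grip_width: 0.0855
grasp_force: 0.0
```

Emit:
jog_arm(moves=[[0,0,-0.2,0,0,0,1],[0,0,-0.5,0,0,0,1],[0,0,-0.8,0,0,0,1],[0,0,-1,0,0,0,1],[0,0,-1,0,0,0,1],[0,0,-1,0,0,0,1],[0,0,-1,0,0,0,1],[0,0,-1,0,0,0,1]])

```text
clock: 48.15
eef_pos: [0.5314, -0.2199, 0.0992]
ee_rot: [0.757, 0.653, 0.001, -0.002]
ft_force: [0.4, -0.1, 0.5]
grip_width: 0.0853
grasp_force: 0.0
```

Emit:
jog_arm(moves=[[0,0,-0.3,0,0,0,1],[0,0,-0.6,0,0,0,1],[0,0,-1,0,0,0,1],[0,0,-1,0,0,0,1],[0,0,-1,0,0,0,1],[0,0,-1,0,0,0,1],[0,0,-1,0,0,0,1],[0,0,-1,0,0,0,1]])

```text
clock: 48.95
eef_pos: [0.5316, -0.2204, 0.1792]
ee_rot: [0.757, 0.654, 0.001, -0.002]
ft_force: [0.8, -0.0, -0.7]
grip_width: 0.0854
grasp_force: 0.0
```

```bash
python3 - <<'E'
from h import *
s=read_state(); im=read_camera('scene'); t=read_camera('top'); o=np.zeros((384,800,3),np.uint8); o[:,:400]=im[:,100:500]; o[:,400:]=t[:,110:510]; save('f9',o); print(s['ft_force'],s['eef_pos'])
E
```

```text
[ 0.75679087 -0.00098165 -0.73923418] [ 0.53161396 -0.22036361  0.17920082]
```

View pics/f9.png

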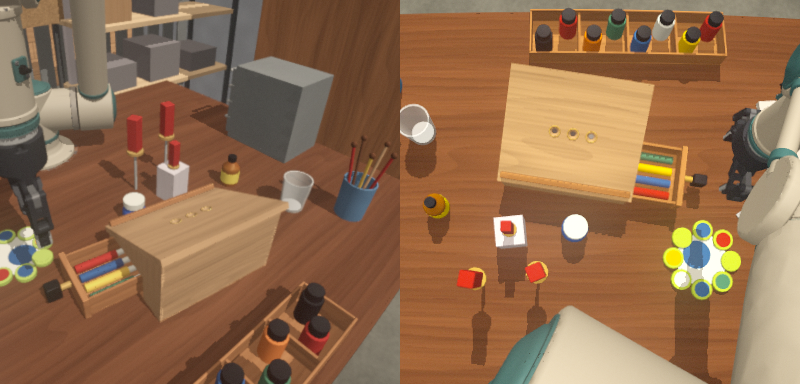

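The drawer is fully out: the knob shifted 48 px in the top view, about 100 mm. The pin is upright in its stand, the bottle and pot are unmoved, and the gripper is clear.

```bash
python3 -c "
from rig import *
print(sign_off())"
```

```text
the job is handed in; nothing more can be done
None
```

I handed the job in: the right-hand hole held the latch, the drawer sprang open and is pulled out to its stop, the pin is back in its stand, and the paint bottle and pot show no shift in the final pictures; the judged result wasn't reported.

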